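# Close a leaf drill jig and lock it with a linchpin

## Task

Close the drill jig: fold its leaf all the way down over the lug, put the linchpin lying on the bench through the lug's cross hole until its head is up against the lug, then swing its sprung ring over the lug so that it snaps shut round it. Leave the other parts and the screwdriver on the bench where they are.

Things in the scene. Friction and masses are not known exactly. Their poses are not given: they have to be found in the camera images.
- jig: Drill jig fixed on the bench; origin under its middle on the bench, z up, x along the leaf's hinge. Dark steel base plate 170 mm (x) by 190 mm (y), 14 mm thick; hinge line at y = +72 mm, steel lug at y = -52 mm. The hinge block is 32 mm high and ends at y = +87 mm; its two end ears (at x = -59 and +59 mm, 12 mm thick) reach 58 mm high.
- leaf (a joint): Opening angle of the jig's leaf, rad: 0 = shut, lying level; 1.57 = upright; at most 1.9. Aluminium plate 10 mm thick, 104 to 132 mm wide, 152 mm from hinge to free end, 0.42 kg. The free end is a fork whose 32 mm wide slot comes down round the lug. The hinge is stiff: the leaf stays where it is left and takes about 0.2 to 0.6 N m to close, so it must be pushed all the way down.
- leaf_hinge (a point): Middle of the leaf's hinge line, 45 mm above the bench; axes as jig. The shut leaf reaches from here 152 mm towards -y, its top face 5 mm above this height (50 mm above the bench). Opening lifts its free end up and back towards +y. Two drill bushings stand 4 mm proud of its top face 58 mm from the hinge.
- leaf_edge (a point): Point on the leaf, in the middle of its fork slot (open air between the two tines), level with its outer (top) face, 140 mm from the hinge line. The tines lie 16 to 66 mm to either side of it; the plate is unbroken up to 102 mm from the hinge.
- lug_hole (a point): Centre of the round cross hole in the jig's steel lug; axes as jig, the hole runs level along x. Hole 13.5 mm diameter, mouths countersunk 2 mm. 60.2 mm above the bench, 10.2 mm above the top of the shut leaf, 124 mm from the hinge line. The lug is 20 mm long along the hole, 26 mm wide (y), its flat top 11.8 mm above this point. Equal room at both ends.
- pin_head (a point): Grip point of the loose bare-steel linchpin (0.13 kg): on its centre line, in the head, 11 mm behind the shoulder, 9 mm above the flat underside it lies on. Axes: x along the shank to its tip, z up as it lies. The head is a block 18 mm wide (y), 18 mm high, 32 mm long; the 23 mm behind the shoulder are clear of the ring's wire. Set down in the lug, its flat underside rests on the shut leaf.
- pin_seat (a point): Point on the shank's centre line 10 mm in front of the shoulder, 21 mm in front of pin_head, axes the same. It lies at lug_hole when the shoulder is home against the lug. The shank is 11 mm in diameter and 42 mm long from the shoulder, its last 7 mm tapered to 6 mm.
- ring (a joint): Swing of the linchpin's ring, rad: 0 = open (as it starts), standing up and back from the head, 46 degrees above level; 2.2 = locked, lying over the shank. Sprung over-centre: it stays open by itself, takes about 4 N at its far point to swing up and over, and once past 1.1 rad (70 degrees above level, leaning towards the tip) it snaps shut by itself.
- ring_top (a point): Far point of the ring (wire centre), 56 mm from its pivot. The ring is a round loop of 4.5 mm wire, 58 mm diameter to the wire's centre. Its pivot runs crosswise (along pin_head's y) on the centre line, 16 mm behind pin_head (27 mm behind the shoulder). Open, this point is 39 mm behind and 40 mm above the pivot.
- fitting_mid (a point): Bystander: middle of a turned steel fitting standing upright, 34 mm diameter, 46 mm high.
- flange_mid (a point): Bystander: middle of a flat steel flange ring lying on the bench, 64 mm diameter, 14 mm thick.
- screwdriver_grip (a point): Bystander: handle of a screwdriver with a black grip, lying to the left of the jig, 170 mm long.
Not all that is in view belongs to the job. Leave any orange or red look-alike of the part that bears pin_head alone.

How it is judged (in metres and radians):
On the way, in this order (a step that is already met when the one before it is completed fails the run):
1. the leaf is shut (value of joint leaf below 0.05 rad), for 0.2 s.
2. the linchpin is through the cross hole, with the ring not yet locked (distance between pin_seat and lug_hole below 0.008 m and angle between the x axis of pin_seat and the x axis of lug_hole, either way round below 0.2 rad and value of joint ring below 1 rad), for 0.1 s.
3. the ring has snapped shut round the lug (value of joint ring above 2.05 rad and distance between pin_seat and lug_hole below 0.008 m), for 0.2 s.
At the end, for the whole second after the job is handed in: The leaf is shut (under 0.05 rad); the linchpin lies at rest in the lug's cross hole with its seat point within 6 mm of the hole's centre (shoulder against the lug within about 5 mm) and its shank within 0.2 rad of the hole's axis; its ring is snapped shut round the lug (ring joint over 2.05 rad) (value of joint leaf below 0.05 rad and distance between pin_seat and lug_hole below 0.006 m and angle between the x axis of pin_seat and the x axis of lug_hole, either way round below 0.2 rad and value of joint ring above 2.05 rad and linear speed of linchpin below 0.02 m/s); the robot touches nothing.
It fails at once if the fitting is moved more than 30 mm (distance of fitting_mid from where it was at the start of the episode above 0.03 m).
It fails at once if the flange is moved more than 30 mm (distance of flange_mid from where it was at the start of the episode above 0.03 m).
It fails at once if the screwdriver is moved more than 30 mm (distance of screwdriver_grip from where it was at the start of the episode above 0.03 m).
It also fails if it takes over 72 s, if anything falls off the work surface, if the arm or the gripper's body presses on something with over 40 N, if the wrist force passes 120 N, or if a joint passes its speed limit or range.

## Robot

A 7-joint arm with a two-finger parallel gripper is mounted at the origin on the work surface. World frame = base frame: x ahead of the robot, y to its left, z up, the work surface at z = 0. Lengths are in m, angles in degrees, forces in N, time in s.
With the tool pointing down it reaches from about 0.35 to 0.775 m from the base axis. Payload 3.1 kg.
Tool frame: the origin (TCP) lies at the very end of the fingers, on their centre line; the grasp point (between the pads) lies 19 mm behind it (manip.hold_point_z is the distance from the TCP to the grasp point, in m); z points along the fingers, x is the direction in which the jaws open and shut, and the axes are right-handed (so a half turn about z gives the same grasp; the last joint's range is limited). The gripper opens to 85 mm and grips with 20 to 120 N. Pads are 22 mm wide; open, the fingers measure 114 mm over their backs; the gripper's body (76 mm by 85 mm) begins 54 mm behind the grasp point. The pads swing forward as they close: fully open they stand 13 mm farther back than shut.
Start: joints at [74.043, 17.813, 0.802, 86.603, -0.252, 75.585, -1.558], TCP at [0.129, -0.535, 0.231] pointing down, gripper open.
Joint ranges: [-154.91, 154.91], [-16.99, 109.72], [-72.82, 74.43], [7.12, 147.25], [-82.49, 262.49], [11.32, 116.49], [-174.64, 174.64]. Speed limits (degrees/s): [159.86, 159.86, 180, 180, 180, 180, 180].

## Interface

Orientations are given as [roll, pitch, yaw] about the fixed x, y, z axes, in that order (R = Rz(yaw) Ry(pitch) Rx(roll)).
In Python, from plant import manip gives the robot as it stands.
- The arm moves only by the shell command python3 -m creep 'ROWS' [OPENING] [FORCE]. ROWS is JSON, a list of rows, each a list of 2 entries, a list of its own where there are three numbers: the shift along the tool's x, y, z in m, then the turn, a rotation vector about the tool's x, y, z in rad. In form: [[[x, y, z], [rx, ry, rz]], ...]. A call has 1 to 5 rows; each row shifts and turns the commanded pose from where the row before left it, along the tool's axes as they then stand; what a row does not reach is not made up. A row lasts 1/10 s, in which the tool goes at most 50 mm and 8.59 degrees, less where a joint would pass 70% of its speed; a pose out of reach is approached as far as the arm can. A call with a gripper value outside its range is refused whole. OPENING is the finger opening in m, from 0 to 0.0854, set as the call begins (- or left out, the last holds). The fingers move at their own pace and stop on an object; FORCE is the grip in N (left out, the last holds). Time passes only in rows, so rows that do not move let the fingers close. It gives the time, the measured TCP pose, the force and the opening at its end, in the units of the state.
- manip.state(): the state, without advancing time (a new reading comes with each control period).
- manip.snapshot(name): name is "scene" or "top" or "wrist"; returns (picture, depth): 400x640x3 uint8, blue, green, red; 400x640 float32, m along the optical axis (not along the pixel's ray), 0 where there is no reading.
- manip.camera_info(name): a dict with "camera_matrix" (3x3 intrinsics, pixels), "xyz" and "attitude" of the camera in the world. Camera axes: x right, y down, z forward; pixel columns grow to the right and rows downward; lengths in m; the calibration is good to about 2 mm. A picture is of the moment at which its call begins: read the wrist's pose just before it. camera_info takes no time and is no camera call; for the wrist camera it gives the pose at the moment of the call.
- manip.finish_job(): hands the job in, once; it reports no verdict.
The state is a dict: "time_s": time; "qpos": joint angles; "joint_velocities": joint speeds; "effort": joint torques, N m; "ee_pos": TCP position; "ee_rot": TCP orientation; "contact_force": force on the tool from outside, world axes, zero at the start; "wrist_torque": the same for the moment, N m; "finger_gap": finger opening in m.
Only numpy, scipy, OpenCV 4.12 (cv2) and the standard library are available. Lean on these libraries where they do the work, as an engineer would, in place of code of your own. Each camera call takes 0.05 s, during which the arm holds its last target. There are 200 camera calls.

## Working session

There is one attempt and no reset: what is moved stays moved. The work goes in short steps, Python scripts to look and compute and a shell command to move; the robot and the scene stay as the last step left them, time stands still between calls to the robot, and variables do not carry over. Pictures are saved under pics/ and viewed, about 8 in all and at most 12, crops included, and the job is handed in when it is done.

```bash
ls; mkdir -p pics; python3 - <<'E'
from plant import manip
import cv2,numpy as np
s=manip.state();print({k:np.round(v,3).tolist() for k,v in s.items()})
for n in("scene","top"):
    p,d=manip.snapshot(n);cv2.imwrite(f"pics/{n}0.png",p);np.save(f"pics/{n}0.npy",d)
    c=manip.camera_info(n);print(n,c)
E
```

```text
pics
{'time_s': 0.0, 'qpos': [74.042, 17.861, 0.803, 86.693, -0.252, 75.584, -1.56], 'joint_velocities': [-0.0, 0.015, -0.09, -0.044, -0.013, 0.074, -0.06], 'effort': [-0.0, -37.992, 0.146, -23.058, 0.012, 0.014, -0.0], 'ee_pos': [0.129, -0.534, 0.23], 'ee_rot': [179.994, 0.136, -76.43], 'contact_force': [-0.987, 0.903, -0.151], 'wrist_torque': [0.009, 0.008, 0.023], 'finger_gap': 0.085}
scene {'camera_matrix': array([[399.05936144,   0.        , 312.33021861],
       [  0.        , 399.05936144, 207.36275437],
       [  0.        ,   0.        ,   1.        ]]), 'xyz': array([ 0.96846059, -0.74613763,  0.90046699]), 'attitude': array([-134.47978165,   -0.89632663,   35.02900804])}
top {'camera_matrix': array([[447.654165  ,   0.        , 321.63922153],
       [  0.        , 447.654165  , 200.26821625],
       [  0.        ,   0.        ,   1.        ]]), 'xyz': array([ 0.41503438, -0.02237907,  1.18530134]), 'attitude': array([-1.75553287e+02, -1.64788726e-01, -8.95311428e+01])}
```

View pics/scene0.png

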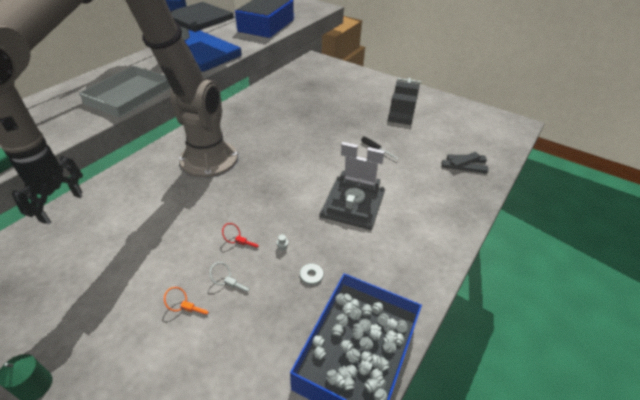

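View pics/top0.png

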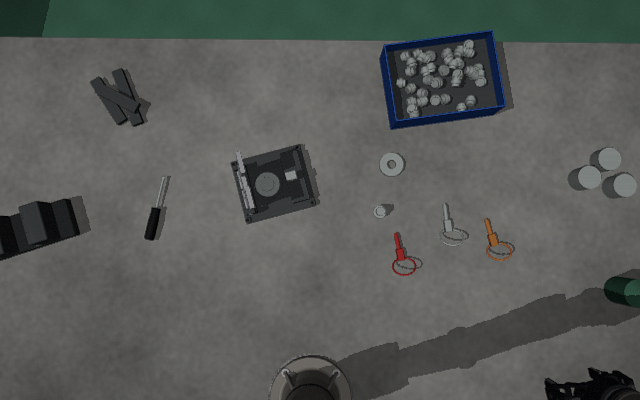

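```bash
cat >h.py <<'E'
import numpy as np,cv2
from scipy.spatial.transform import Rotation as R
from plant import manip
def rot(a): return R.from_euler('xyz',a,degrees=True)
def cloud(d,c):
    K=c["camera_matrix"];v,u=np.indices(d.shape)
    p=np.dstack([(u-K[0,2])/K[0,0]*d,(v-K[1,2])/K[1,1]*d,d])
    w=p@rot(c["attitude"]).as_matrix().T+c["xyz"]; w[d==0]=np.nan
    return w
def proj(P,c):
    q=rot(c["attitude"]).inv().apply(np.atleast_2d(P)-c["xyz"]);K=c["camera_matrix"]
    return (q@K.T)[:,:2]/q[:,2:]
E
python3 - <<'E'
from h import *
c=manip.camera_info("top");d=np.load("pics/top0.npy");p=cv2.imread("pics/top0.png");w=cloud(d,c)
for n,(u,v) in dict(pinshank=(447,210),pinhead=(450,226),lug=(291,175),fit=(380,211),fl=(385,160),leaf=(240,160),plate=(310,200),bench=(350,250),driver=(153,222)).items(): print(n,np.round(w[v,u],3))
z=w[...,2]
# jig base footprint
m=np.zeros(z.shape,np.uint8);r=(slice(130,235),slice(222,330));m[r]=((z[r]>.008)&(z[r]<.022))
pts=w[m>0][:,:2].astype(np.float32)
print("plate",cv2.minAreaRect(pts*1000))
r=w[165:185,280:305].reshape(-1,3);l=r[r[:,2]>.06];print("lug top",len(l),l.mean(0),l.max(0),l.min(0))
lf=w[140:225,225:262].reshape(-1,3);lf=lf[lf[:,2]>.1];print("leaf hi",len(lf),lf.max(0),lf.min(0))
b=w[195:250,435:475].reshape(-1,3)
for lo,hi in((.005,.014),(.014,.022),(.022,.08)):
    k=b[(b[:,2]>lo)&(b[:,2]<hi)];print(lo,len(k),k.mean(0) if len(k) else 0, cv2.minAreaRect((k[:,:2]*1000).astype(np.float32)) if len(k)>2 else 0)
a=cv2.resize(p[130:235,222:330],None,fx=3.7,fy=3.7,interpolation=cv2.INTER_CUBIC)
b=cv2.resize(p[195:275,380:520],None,fx=2.8,fy=4*.7,interpolation=cv2.INTER_CUBIC)
o=np.zeros((400,800,3),np.uint8);o[:a.shape[0],:a.shape[1]]=a;o[:b.shape[0],400:400+b.shape[1]]=b;cv2.imwrite("pics/crop1.png",o)
c=manip.camera_info("wrist");print(c);s=manip.state();T=rot(s["ee_rot"])
print("cam in tool",T.inv().apply(c["xyz"]-s["ee_pos"]),(T.inv()*rot(c["attitude"])).as_matrix())
E
```

```text
pinshank [ 0.484 -0.358 -0.002]
pinhead [ 0.441 -0.36   0.019]
lug [0.565 0.052 0.071]
fit [ 0.478 -0.174  0.044]
fl [ 0.615 -0.192  0.01 ]
leaf [0.581 0.159 0.193]
plate [0.507 0.006 0.01 ]
bench [ 0.376 -0.101 -0.006]
driver [0.445 0.412 0.021]
plate ((549.94775390625, 104.6539535522461), (170.6569366455078, 190.53981018066406), 15.639266967773438)
lug top 86 [0.5635823  0.0541005  0.07024058] [0.57497635 0.06773523 0.07555512] [0.55181012 0.0399067  0.06360612]
leaf hi 364 [0.60165507 0.17904006 0.19887446] [0.47120859 0.12759025 0.10048938]
0.005 102 [ 0.45872581 -0.35209547  0.01075041] ((436.5352478027344, -357.79864501953125), (118.72499084472656, 52.94645690917969), 33.7572021484375)
0.014 92 [ 0.44351355 -0.35655473  0.01666753] ((448.9875183105469, -345.5762939453125), (86.4205322265625, 50.91114807128906), 27.203372955322266)
0.022 68 [ 0.40302267 -0.35794265  0.0403941 ] ((406.5056457519531, -359.483154296875), (28.47603988647461, 61.56121063232422), 5.907179832458496)
{'camera_matrix': array([[275.7138882 ,   0.        , 318.70010362],
       [  0.        , 275.7138882 , 201.31324961],
       [  0.        ,   0.        ,   1.        ]]), 'xyz': array([ 0.20007092, -0.51638199,  0.37301666]), 'attitude': array([ 1.63292048e+02,  6.97463701e-02, -7.63680806e+01])}
cam in tool [-0.00074722 -0.07334302 -0.14270972] [[ 9.99998966e-01  7.79176926e-04  1.20905329e-03]
 [-1.09378637e-03  9.57810070e-01  2.87399850e-01]
 [-9.34108087e-04 -2.87400876e-01  9.57809931e-01]]
```

View pics/crop1.png

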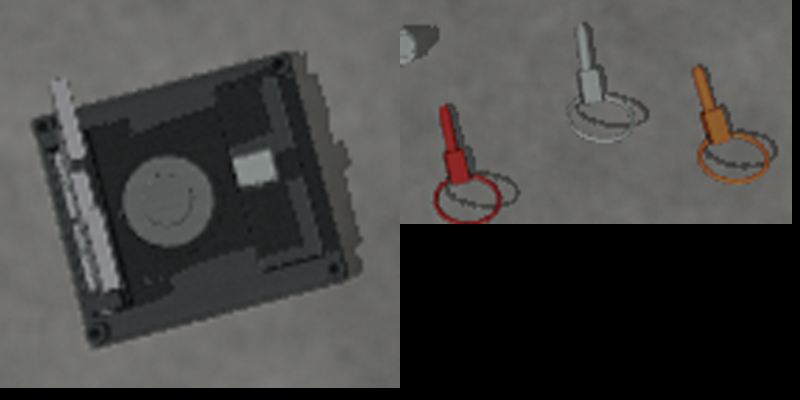

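The three pin look-alikes in the top view are red at (400,250), bare steel at (448,222) and orange at (492,240). The description says bare steel, so I want the middle one, and the crop confirms it. The jig comes out at (0.550, 0.105) with yaw 15.6°. The lug position agrees: 0.564, 0.054 measured and predicted. Next I measure the leaf angle in jig axes.

```bash
cat >>h.py <<'E'
JY=15.64;JO=np.array([.550,.1047,0]);JR=R.from_euler('z',JY,degrees=True)
def toj(P): return JR.inv().apply(P-JO)
def fromj(P): return JR.apply(P)+JO
E
python3 - <<'E'
from h import *
for n,r in(("top",(slice(135,230),slice(222,330))),("scene",(slice(135,190),slice(335,390)))):
    c=manip.camera_info(n);w=cloud(np.load(f"pics/{n}0.npy"),c)
    q=toj(w[r].reshape(-1,3));k=q[(q[:,2]>.065)&(abs(q[:,0])<.075)&(q[:,1]>0)]
    for z in np.arange(.07,.21,.02):
        s=k[abs(k[:,2]-z)<.01]
        if len(s):print(n,round(z,2),len(s),np.round(np.percentile(s[:,1],[5,50,95]),3),np.round([s[:,0].min(),s[:,0].max()],3))
    print(np.round(proj(fromj([0,-.052,.0602]),c)))
E
```

```text
top 0.07 7 [0.07  0.071 0.072] [-0.052  0.042]
top 0.09 9 [0.067 0.068 0.07 ] [-0.052  0.043]
top 0.11 37 [0.064 0.066 0.069] [-0.046  0.041]
top 0.13 21 [0.059 0.061 0.063] [-0.052  0.051]
top 0.15 67 [0.05  0.055 0.058] [-0.066  0.05 ]
top 0.17 23 [0.047 0.053 0.055] [-0.066  0.058]
top 0.19 216 [0.04  0.045 0.05 ] [-0.066  0.065]
[[290. 176.]]
scene 0.07 92 [0.059 0.062 0.066] [-0.05   0.052]
scene 0.09 135 [0.055 0.058 0.062] [-0.05   0.052]
scene 0.11 138 [0.052 0.055 0.058] [-0.051  0.052]
scene 0.13 155 [0.048 0.051 0.055] [-0.052  0.052]
scene 0.15 162 [0.044 0.048 0.055] [-0.065  0.066]
scene 0.17 165 [0.041 0.044 0.048] [-0.065  0.066]
scene 0.19 183 [0.038 0.042 0.049] [-0.066  0.066]
[[350. 200.]]
```

```bash
python3 -m creep '[[[0,0,0],[0,0,-0.036]],[[-0.01,-0.04,0],[0,0,0]],[[-0.01,-0.04,0],[0,0,0]],[[-0.01,-0.04,0],[0,0,0]],[[-0.01,-0.04,0],[0,0,0]]]' 0.085; python3 -m creep '[[[-0.01,-0.04,0],[0,0,0]],[[-0.01,-0.04,0],[0,0,0]],[[-0.01,-0.04,0],[0,0,0]],[[-0.01,-0.04,0],[0,0,0]],[[0,0,0],[0,0,0]]]'
cat > pin.py <<'E'
from h import *
c=manip.camera_info("wrist");p,d=manip.snapshot("wrist");cv2.imwrite("pics/w1.png",p);np.save("pics/w1.npy",d)
s=manip.state();print(np.round(s["ee_pos"],4),s["ee_rot"],np.round(s["qpos"],1))
w=cloud(d,c);b=w.reshape(-1,3);z=w[...,2];print("bench z",np.nanmedian(z))
print(proj([[.45,-.36,.009]],c))
E
python3 pin.py
```

```text
time_s: 0.6
ee_pos: [0.2734, -0.4518, 0.2308]
ee_rot: [180.0, 0.0, -74.4]
contact_force: [-0.3, -1.4, -0.5]
finger_gap: 0.085
time_s: 1.1
ee_pos: [0.4224, -0.3646, 0.2306]
ee_rot: [-179.7, 0.2, -73.6]
contact_force: [0.5, 0.5, -0.9]
finger_gap: 0.0853
[ 0.4189 -0.3677  0.2306] [-1.79922664e+02  1.36065908e-01 -7.38973717e+01] [ 47.   19.2  -9.9  85.1   3.2  76.1 -37.1]
bench z 0.00046862034490732785
[[322.20830856 155.7135068 ]]
```

View pics/w1.png

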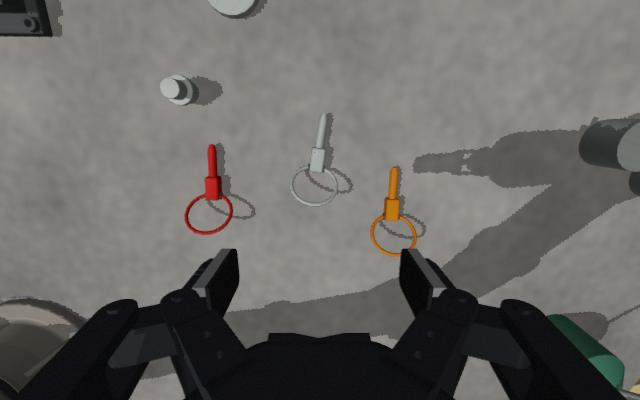

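The wrist view shows the bare-steel pin's head at (317,158), its tip at (323,115) and its ring at (314,186). I'll fit the pin axis from the depth.

```bash
cat > fit.py <<'E'
import sys
from h import *
def fit(d,c,ctr,yaw):
    # cloud points of head & shank near ctr; returns shoulder, axis
    w=cloud(d,c).reshape(-1,3);w=w[np.isfinite(w[:,0])]
    w=w[np.linalg.norm(w[:,:2]-ctr,axis=1)<.09]
    for i in range(4):
        a=np.array([np.cos(yaw),np.sin(yaw)]);n=np.array([-a[1],a[0]])
        u=(w[:,:2]-ctr)@a;v=(w[:,:2]-ctr)@n
        k=(abs(v)<.0125)&(u>-.012)&(u<.07)&(w[:,2]>.006)&(w[:,2]<.03)
        q=w[k];uu=u[k];vv=v[k]
        # centre line by midrange in u-bins
        B=[(b,(np.percentile(vv[abs(uu-b)<.004],5)+np.percentile(vv[abs(uu-b)<.004],95))/2) for b in np.arange(-.008,.06,.004) if (abs(uu-b)<.004).sum()>4]
        B=np.array(B);f=np.polyfit(B[:,0],B[:,1],1);yaw+=np.arctan(f[0]);ctr=ctr+n*f[1]
    h=uu[q[:,2]>.015];print("yaw",np.degrees(yaw),"top-of-head u",h.min(),h.max(),"z",np.median(q[q[:,2]>.015][:,2]),"tip u",uu.max(),"width head",np.ptp(vv[q[:,2]>.015]))
    print("shoulder est",ctr+a*h.max(),"from tip",ctr+a*(uu.max()-.042))
    return ctr,a
if __name__=="__main__":
    c=dict(np.load("pics/w1c.npz"))
    w=cloud(np.load("pics/w1.npy"),c);print(w[158,317],w[125,322])
    P,Q=w[158,317],w[125,322];fit(np.load("pics/w1.npy"),c,P[:2],np.arctan2(Q[1]-P[1],Q[0]-P[0]))
E
python3 - <<'E'
from h import *
# arm may still drift: retake with pose read just before
c=manip.camera_info("wrist");p,d=manip.snapshot("wrist");np.save("pics/w1.npy",d);np.savez("pics/w1c.npz",**c);cv2.imwrite("pics/w1.png",p)
s=manip.state();print(s["ee_pos"],s["ee_rot"])
E
python3 fit.py
```

```text
[ 0.41635903 -0.37014044  0.23059892] [ 1.79947329e+02  6.79208051e-02 -7.41747095e+01]
[ 0.44231928 -0.35778724  0.01923326] [ 0.48307231 -0.35256894  0.01259799]
yaw 8.102092339253797 top-of-head u -0.011930943165138418 0.05374703350198677 z 0.0177538434806305 tip u 0.05903886622303877 width head 0.018973330966651988
shoulder est [ 0.49514981 -0.34733347] from tip [ 0.45880803 -0.35250693]
```

```bash
python3 -m creep '[[[-0.04,-0.02,-0.02],[0,0,0]],[[-0.04,-0.02,-0.02],[0,0,0]],[[-0.04,-0.02,-0.02],[0,0,0]],[[-0.04,-0.02,-0.02],[0,0,0]],[[-0.04,-0.02,0],[0,0,0]]]' 0 40 >/dev/null; python3 -m creep '[[[-0.04,-0.02,0],[0,0,0]],[[-0.04,-0.02,0],[0,0,0]],[[-0.04,-0.02,0],[0,0,0]],[[-0.04,-0.02,0],[0,0,0]],[[-0.04,-0.02,0],[0,0,0]]]'
python3 -m creep '[[[-0.04,-0.02,0],[0,0,0]],[[-0.04,-0.02,0],[0,0,0]],[[-0.04,-0.02,0],[0,0,0]],[[-0.03,0,0],[0,0,0]],[[0,0,0],[0,0,0]]]'
python3 -m creep '[[[0,0,0],[0,0,0]],[[0,0,0],[0,0,0]],[[0,0,0],[0,0,0]]]'
cat >where.py <<'E'
from h import *
s=manip.state();print("jig",np.round(toj(s["ee_pos"]),4),"yaw-J",np.round(s["ee_rot"],2),"F",np.round(s["contact_force"],1),"q",np.round(s["qpos"]),"gap",s["finger_gap"],s["time_s"])
E
python3 where.py
```

```text
time_s: 2.2
ee_pos: [0.5004, 0.0668, 0.3112]
ee_rot: [180.0, -0.1, -74.6]
contact_force: [0.6, 0.0, -0.1]
finger_gap: 0.0005
time_s: 2.7
ee_pos: [0.5156, 0.2327, 0.3106]
ee_rot: [179.9, 0.2, -74.0]
contact_force: [-0.8, 0.8, 0.8]
finger_gap: 0.0
time_s: 3.0
ee_pos: [0.5188, 0.2256, 0.3112]
ee_rot: [180.0, -0.1, -74.6]
contact_force: [0.3, -0.5, -0.0]
finger_gap: 0.0002
jig [0.0025 0.1248 0.3112] yaw-J [ 1.800e+02 -1.000e-01 -7.462e+01] F [ 0.3 -0.5 -0. ] q [  -4.   21.  -32.   74.   11.   88. -108.] gap 0.00019311305169010176 3.0
```

```bash
python3 -m creep '[[[0,0,0.04],[0,0,0]],[[0,0,0.04],[0,0,0]],[[0,0,0.04],[0,0,0]],[[0,0,0.04],[0,0,0]],[[0.01,0,0.009],[0,0,0]]]'; python3 -m creep '[[[0.02,0,0],[0,0,0]],[[0.011,0,0],[0,0,0]],[[0.01,0,0],[0,0,0]],[[0.0125,0,0.003],[0,0,0]],[[0.0125,0,0.003],[0,0,0]]]'
python3 -m creep '[[[0.011,0,0.006],[0,0,0]],[[0.011,0,0.007],[0,0,0]],[[0.009,0,0.009],[0,0,0]],[[0.009,0,0.009],[0,0,0]],[[0.007,0,0.011],[0,0,0]]]'
python3 -m creep '[[[0.006,0,0.011],[0,0,0]],[[0.004,0,0.01],[0,0,0]],[[0.003,0,0.009],[0,0,0]],[[0.001,0,0.007],[0,0,0]],[[0,0,0.005],[0,0,0]]]';python3 where.py
```

```text
time_s: 3.5
ee_pos: [0.5171, 0.2165, 0.1377]
ee_rot: [179.4, -0.1, -74.3]
contact_force: [-0.4, -0.5, 0.1]
finger_gap: -0.0002
time_s: 4.0
ee_pos: [0.5383, 0.1567, 0.1379]
ee_rot: [-179.9, 0.2, -74.3]
contact_force: [-3.1, 2.9, 5.9]
finger_gap: -0.0003
time_s: 4.5
ee_pos: [0.5528, 0.1087, 0.0948]
ee_rot: [-179.8, -0.1, -74.4]
contact_force: [0.9, -0.7, 3.3]
finger_gap: 0.0003
time_s: 5.0
ee_pos: [0.5542, 0.0958, 0.0512]
ee_rot: [179.9, -0.0, -74.4]
contact_force: [0.2, -1.7, 1.5]
finger_gap: -0.0
jig [ 0.0016 -0.0097  0.0512] yaw-J [ 1.799e+02 -3.000e-02 -7.436e+01] F [ 0.2 -1.7  1.5] q [  8.  31. -27.  97.  17.  56. -99.] gap -2.678087031701708e-05 5.0
```

Close to shut. I'll press down until the force rises, then back off.

```bash
python3 -m creep '[[[0,0,0.002],[0,0,0]],[[0,0,0.002],[0,0,0]],[[0,0,0.001],[0,0,0]],[[0,0,0],[0,0,0]],[[0,0,0],[0,0,0]]]';python3 where.py
```

```text
time_s: 5.5
ee_pos: [0.554, 0.0959, 0.05]
ee_rot: [179.9, -0.1, -74.4]
contact_force: [-5.7, -3.7, 18.3]
finger_gap: -0.0002
jig [ 0.0014 -0.0096  0.05  ] yaw-J [ 1.799e+02 -1.300e-01 -7.435e+01] F [-5.7 -3.7 18.3] q [   8.   31.  -27.   97.   17.   55. -100.] gap -0.00016714576784747953 5.5
```

```bash
python3 -m creep '[[[0,0,-0.02],[0,0,0]],[[0,0,-0.04],[0,0,0]],[[0.01,0,-0.04],[0,0,0]],[[0.01,0,-0.04],[0,0,0]],[[0.01,0,0],[0,0,0]]]' >/dev/null;python3 -m creep '[[[0,0,0],[0,0,0]],[[0,0,0],[0,0,0]],[[0,0,0],[0,0,0]],[[0,0,0],[0,0,0]]]' 0.06
python3 - <<'E'
from h import *
c=manip.camera_info("wrist");p,d=manip.snapshot("wrist");np.save("pics/w2.npy",d);np.savez("pics/w2c.npz",**c);cv2.imwrite("pics/w2.png",p)
w=cloud(d,c).reshape(-1,3);w=w[np.isfinite(w[:,0])];q=toj(w)
l=q[(abs(q[:,0])<.03)&(abs(q[:,1]+.052)<.03)&(q[:,2]>.066)&(q[:,2]<.08)]
print("lug top jig",len(l),l.mean(0),np.ptp(l,0));r=cv2.minAreaRect((l[:,:2]*1000).astype(np.float32));print(r)
lf=q[(abs(q[:,0])<.06)&(q[:,1]>-.07)&(q[:,1]<.06)&(q[:,2]>.04)&(q[:,2]<.056)]
A=np.c_[lf[:,:2],np.ones(len(lf))];f=np.linalg.lstsq(A,lf[:,2],rcond=None)[0];print("leaf plane",f,len(lf))
pl=q[(q[:,2]>.008)&(q[:,2]<.02)&(abs(q[:,1])<.12)&(abs(q[:,0])<.12)];print("plate",cv2.minAreaRect((pl[:,:2]*1000).astype(np.float32)))
E
```

```text
time_s: 6.4
ee_pos: [0.5616, 0.0683, 0.1857]
ee_rot: [179.8, 0.1, -74.3]
contact_force: [0.2, 1.0, -0.5]
finger_gap: 0.0581
lug top jig 565 [ 0.00070579 -0.05153495  0.07197611] [0.02035379 0.02544947 0.00818628]
((0.3347492218017578, -51.57282257080078), (25.581331253051758, 20.24273109436035), 89.59980010986328)
leaf plane [0.00022282 0.00469151 0.05010667] 11772
plate ((0.4208984375, 0.64801025390625), (191.2428741455078, 168.30653381347656), 89.78649139404297)
```

View pics/w2.png

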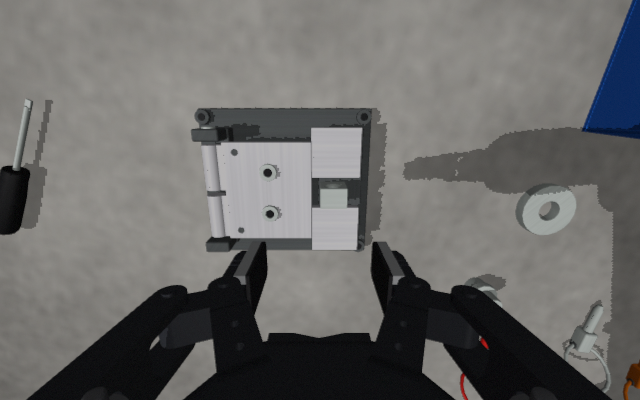

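The leaf is shut: its plane lies at 50.1 mm with a 0.005 rad tilt. The lug top sits at jig (0.3, -51.6) mm, against an expected (0, -52). Now to the pin.

```bash
python3 -m creep '[[[0.038,0.022,0],[0,0,0]],[[0.038,0.022,0],[0,0,0]],[[0.038,0.022,0],[0,0,0]],[[0.038,0.022,0],[0,0,0]],[[0.038,0.022,0],[0,0,0]]]' 0.045 >/dev/null;python3 -m creep '[[[0.038,0.022,0],[0,0,0]],[[0.038,0.022,0],[0,0,0]],[[0.038,0.022,0],[0,0,0]],[[0.038,0.022,0],[0,0,0]],[[0.034,0.025,0],[0,0,0]]]'>/dev/null
python3 -m creep '[[[0,0,0.02],[0,0,0.066]],[[0,0,0.02],[0,0,0.065]],[[0,0,0],[0,0,0]],[[0,0,0],[0,0,0]],[[0,0,0],[0,0,0]]]'>/dev/null
python3 -m creep '[[[0,0,0],[0,0,0]],[[0,0,0],[0,0,0]]]'
cat >m.py <<'E'
from h import *
c=manip.camera_info("wrist");p,d=manip.snapshot("wrist");s=manip.state()
w=cloud(d,c).reshape(-1,3);w=w[np.isfinite(w[:,0])]
w=w[np.linalg.norm(w[:,:2]-[.455,-.353],axis=1)<.1]
sh=np.array([.4588,-.3525]);yaw=np.radians(8.1)
for i in range(6):
    a=np.array([np.cos(yaw),np.sin(yaw)]);n=np.array([-a[1],a[0]]);u=(w[:,:2]-sh)@a;v=(w[:,:2]-sh)@n
    hd=(u>-.022)&(u<-.003)&(abs(v)<.012)&(w[:,2]>.0155)&(w[:,2]<.025)   # head top face
    sk=(u>.005)&(u<.04)&(abs(v)<.009)&(w[:,2]>.011)&(w[:,2]<.018)      # shank upper part
    vh=np.percentile(v[hd],[2,98]).mean();vs=np.percentile(v[sk],[2,98]).mean()
    dv=np.arctan2(vs-vh,u[sk].mean()-u[hd].mean());yaw+=dv;sh=sh+n*(vh-(u[hd].mean())*np.tan(dv))
k=(abs(v)<.006)&(w[:,2]>.0165)&(w[:,2]<.022)&(u>-.03)&(u<.012)
t=u[(abs(v)<.004)&(w[:,2]>.006)&(w[:,2]<.018)].max()
print("yaw",np.degrees(yaw),"head w",np.ptp(v[hd]),"topz",np.median(w[hd,2]),"shank z",w[sk,2].max(),"head front u",np.percentile(u[k],99),"tip-42mm u",t-.042,hd.sum(),sk.sum())
so=sh+a*np.mean([np.percentile(u[k],99)-.0,t-.042]);H=so-.011*a
T=rot(s["ee_rot"]);print("pin_head",H,"tcp",s["ee_pos"],s["ee_rot"]);print("tool shift",T.inv().apply(np.r_[H,0.002]-s["ee_pos"]),"yaw err",np.degrees(yaw)-90-s["ee_rot"][2])
cv2.imwrite("pics/w3.png",p)
E
python3 m.py
```

```text
time_s: 8.15
ee_pos: [0.45, -0.3548, 0.1483]
ee_rot: [-179.9, -0.1, -81.8]
contact_force: [0.5, 0.5, 0.4]
finger_gap: 0.045
yaw 8.533250320137581 head w 0.01670711374312856 topz 0.017979132188419816 shank z 0.015995237641157456 head front u -0.00032597748269287647 tip-42mm u 0.0002555724524507322 304 324
pin_head [ 0.44788403 -0.35411686] tcp [ 0.44987366 -0.354777    0.14807172] [-1.79946688e+02 -6.32778129e-02 -8.18375038e+01]
tool shift [-0.00109727  0.00201166  0.14606879] yaw err 0.37075409987330943
```

```bash
python3 -m creep '[[[-0.001,0.002,0.045],[0,0,-0.006]],[[0,0,0.045],[0,0,0]],[[0,0,0.035],[0,0,0]],[[0,0,0.012],[0,0,0]],[[0,0,0.008],[0,0,0]]]' >/dev/null;python3 -m creep '[[[0,0,0],[0,0,0]],[[0,0,0],[0,0,0]]]'; python3 where.py;python3 -m creep '[[[0,0,0],[0,0,0]],[[0,0,0],[0,0,0]],[[0,0,0],[0,0,0]],[[0,0,0],[0,0,0]],[[0,0,0],[0,0,0]]]' 0.01 60; python3 -c "from h import *;print(manip.state()['ee_pos'],manip.state()['ee_rot'])"
```

```text
time_s: 8.9
ee_pos: [0.4489, -0.355, 0.0042]
ee_rot: [-179.8, -0.2, -81.5]
contact_force: [0.1, -0.1, 0.3]
finger_gap: 0.0453
jig [-0.2213 -0.4154  0.0042] yaw-J [-1.7984e+02 -1.6000e-01 -8.1530e+01] F [ 0.1 -0.1  0.3] q [ 48.  34. -15.  98.  11.  49. -54.] gap 0.0452737269477177 8.9
time_s: 9.4
ee_pos: [0.4485, -0.3548, 0.004]
ee_rot: [-179.9, -0.1, -81.5]
contact_force: [-0.5, 0.3, 6.0]
finger_gap: 0.0163
[ 0.44848941 -0.35481792  0.00402034] [-1.79874897e+02 -1.38625824e-01 -8.15332493e+01]
```

```bash
python3 -m creep '[[[0,0,-0.01],[0,0,0]],[[0,0,-0.02],[0,0,0]],[[0,0,-0.04],[0,0,0]],[[0,0,-0.04],[0,0,0]],[[0,0,0],[0,0,0]]]' ;python3 -m creep '[[[0,0,0],[0,0,0]],[[0,0,0],[0,0,0]],[[0,0,0],[0,0,0]]]'; python3 - <<'E'
from h import *
s=manip.state();print(s["ee_pos"],s["ee_rot"])
p,d=manip.snapshot("wrist");cv2.imwrite("pics/w4.png",cv2.resize(p[150:400,180:460],None,fx=2,fy=2))
E
```

```text
time_s: 9.9
ee_pos: [0.4514, -0.3565, 0.119]
ee_rot: [-179.5, -0.5, -81.5]
contact_force: [0.5, -0.8, -1.0]
finger_gap: 0.0166
time_s: 10.2
ee_pos: [0.4458, -0.3531, 0.1103]
ee_rot: [179.8, 0.2, -81.5]
contact_force: [-0.8, 0.5, -1.6]
finger_gap: 0.0166
[ 0.44584004 -0.35306368  0.11033754] [ 1.79825894e+02  1.72710866e-01 -8.15250885e+01]
```

View pics/w4.png

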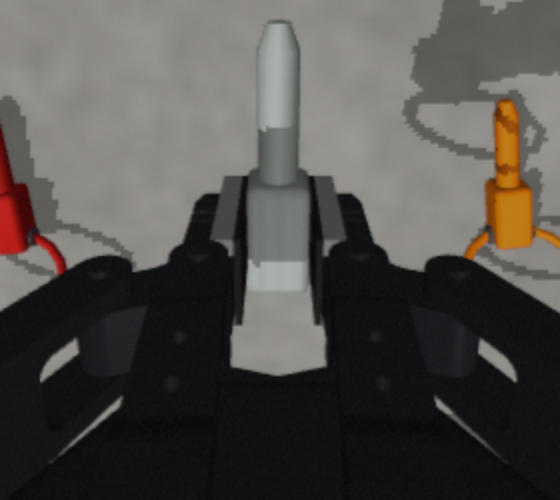

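```bash
cat >tp.py <<'E'
from h import *
s=manip.state();c=manip.camera_info("wrist");p,d=manip.snapshot("wrist")
w=cloud(d,c);q=rot(s["ee_rot"]).inv().apply((w-s["ee_pos"]).reshape(-1,3));q=q[np.isfinite(q[:,0])]
k=q[(abs(q[:,0])<.012)&(q[:,1]<-.013)&(q[:,1]>-.07)&(abs(q[:,2])<.03)]
print("tip y",np.percentile(k[:,1],1))
for y in np.arange(-.05,-.012,.006):
    b=k[abs(k[:,1]-y)<.003]
    if len(b):print(round(y,3),len(b),"x mid",np.round(np.percentile(b[:,0],[2,98]).mean(),4),"w",np.round(np.ptp(b[:,0]),4),"top z",np.round(np.percentile(b[:,2],5),4))
h=q[(abs(q[:,0])<.006)&(abs(q[:,1])<.02)&(q[:,2]<-.008)&(q[:,2]>-.02)];print("head top z",np.median(h[:,2]),"front y",np.percentile(h[:,1],1),len(h))
print("jig",toj(s["ee_pos"]),s["ee_rot"])
E
python3 tp.py
```

```text
tip y -0.05306213768943735
-0.05 216 x mid -0.0007 w 0.0095 top z -0.01
-0.044 262 x mid -0.0007 w 0.0107 top z -0.0108
-0.038 253 x mid -0.0007 w 0.0109 top z -0.0109
-0.032 232 x mid -0.0004 w 0.0105 top z -0.0108
-0.026 220 x mid -0.0007 w 0.0105 top z -0.0109
-0.02 223 x mid -0.0007 w 0.0101 top z -0.011
-0.014 138 x mid -0.0007 w 0.0102 top z -0.0109
head top z -0.013691576878862235 front y -0.019299971174838906 1491
jig [-0.22352505 -0.41289349  0.11049281] [ 1.79847016e+02  1.59440180e-01 -8.15276890e+01]
```

```bash
python3 -m creep '[[[0,0,0],[0,0,-0.063]],[[0,0,0],[0,0,-0.062]],[[-0.04,-0.016,0],[0,0,0]],[[-0.04,-0.016,0],[0,0,0]],[[-0.04,-0.016,0],[0,0,0]]]' >/dev/null;python3 -m creep '[[[-0.04,-0.016,0],[0,0,0]],[[-0.04,-0.016,0],[0,0,0]],[[-0.04,-0.016,0],[0,0,0]],[[-0.04,-0.016,0],[0,0,0]],[[-0.04,-0.016,0],[0,0,0]]]' >/dev/null
python3 -m creep '[[[-0.03,0,0],[0,0,0]],[[-0.01,0,0],[0,0,0]],[[0,0,0],[0,0,0]],[[0,0,0],[0,0,0]],[[0,0,0],[0,0,0]]]';python3 -m creep '[[[0,0,0.02],[0,0,0]],[[0,0,0.018],[0,0,0]],[[0,0,0],[0,0,0]],[[0,0,0],[0,0,0]],[[0,0,0],[0,0,0]]]';python3 tp.py
```

```text
time_s: 11.8
ee_pos: [0.4738, 0.0246, 0.112]
ee_rot: [180.0, -0.1, -74.6]
contact_force: [0.1, 0.7, -0.6]
finger_gap: 0.0163
time_s: 12.3
ee_pos: [0.4746, 0.0267, 0.0752]
ee_rot: [-179.9, -0.0, -74.4]
contact_force: [-0.2, -0.3, -1.5]
finger_gap: 0.0162
tip y -0.06972891909047259
-0.05 569 x mid -0.0 w 0.0239 top z -0.0095
-0.044 477 x mid 0.0001 w 0.024 top z -0.0108
-0.038 396 x mid -0.0 w 0.0236 top z -0.0109
-0.032 399 x mid -0.0 w 0.0233 top z -0.0108
-0.026 246 x mid -0.0003 w 0.0233 top z -0.0112
-0.02 213 x mid -0.0006 w 0.0101 top z -0.011
-0.014 139 x mid -0.0006 w 0.0102 top z -0.011
head top z -0.013817323203209192 front y -0.019381421688782905 1496
jig [-0.09369097 -0.05480901  0.07516579] [-1.79897762e+02 -3.22806348e-02 -7.44402050e+01]
```

```bash
python3 -m creep '[[[-0.0026,0,0.01],[0,0,0]],[[0,0,0.01],[0,0,0]],[[0,0,0],[0,0,0]],[[0,0,0],[0,0,0]],[[0,0,0],[0,0,0]]]' >/dev/null;cat >lug.py <<'E'
from h import *
s=manip.state();c=manip.camera_info("wrist");p,d=manip.snapshot("wrist")
q=rot(s["ee_rot"]).inv().apply((cloud(d,c)-s["ee_pos"]).reshape(-1,3));q=q[np.isfinite(q[:,0])]
P=toj(s["ee_pos"]);z=P[2]
l=q[(abs(q[:,0])<.03)&(abs(q[:,1]+.094)<.025)&(abs(z-q[:,2]-.072)<.004)];print("lug rect tool mm",len(l),cv2.minAreaRect((l[:,:2]*1000).astype(np.float32)),"top",np.median(z-l[:,2]))
k=q[(abs(q[:,0])<.009)&(q[:,1]<-.013)&(q[:,1]>-.052)&(q[:,2]>-.016)&(q[:,2]<-.004)];
for y in(-.045,-.03,-.018):
    b=k[abs(k[:,1]-y)<.004];print("pin",y,np.percentile(b[:,0],[2,98]).mean(),"top z above bench",z-np.percentile(b[:,2],5))
print("jig",P,s["ee_rot"],s["contact_force"])
E
python3 lug.py
```

```text
lug rect tool mm 3423 ((0.1698169708251953, -94.48139190673828), (20.26776885986328, 26.02413558959961), 89.97528839111328) top 0.07208864065529054
pin -0.045 -0.0004508536279137338 top z above bench 0.06543704456504193
pin -0.03 -0.000361796444976407 top z above bench 0.0653277301465461
pin -0.018 -0.0006515361717016662 top z above bench 0.06551707257451214
jig [-0.09435711 -0.05134367  0.05432273] [-1.79988245e+02 -2.72863855e-04 -7.43546750e+01] [ 0.30080814  0.09363876 -2.38601743]
```

```bash
python3 -m creep '[[[0.0006,-0.02,0],[0,0,0]],[[0,-0.01,0],[0,0,0]],[[0,-0.01,0],[0,0,0]],[[0,-0.01,0],[0,0,0]],[[0,0,0],[0,0,0]]]';python3 -m creep '[[[0,-0.01,0],[0,0,0]],[[0,-0.006,0],[0,0,0]],[[0,-0.003,0],[0,0,0]],[[0,0,0],[0,0,0]],[[0,0,0],[0,0,0]]]';python3 where.py
```

```text
time_s: 13.4
ee_pos: [0.5228, 0.0433, 0.0545]
ee_rot: [-179.9, 0.0, -74.3]
contact_force: [-0.7, 0.4, -1.9]
finger_gap: 0.0163
time_s: 13.9
ee_pos: [0.5392, 0.0477, 0.0541]
ee_rot: [180.0, 0.0, -74.4]
contact_force: [-0.8, 0.4, -0.6]
finger_gap: 0.016
jig [-0.0258 -0.052   0.0541] yaw-J [179.97   0.   -74.36] F [-0.8  0.4 -0.6] q [ 13.  29. -26. 100.  15.  54. -94.] gap 0.01600166399145993 13.9
```

Inserted freely and no force so far. I'll finish the last ~4.5 mm until the shoulder touches.

```bash
python3 -m creep '[[[0,-0.003,0],[0,0,0]],[[0,-0.001,0],[0,0,0]],[[0,-0.001,0],[0,0,0]],[[0,-0.0005,0],[0,0,0]],[[0,0,0],[0,0,0]]]';python3 where.py
```

```text
time_s: 14.4
ee_pos: [0.5437, 0.0489, 0.0541]
ee_rot: [179.9, -0.0, -74.4]
contact_force: [-3.2, -0.5, 1.2]
finger_gap: 0.0164
jig [-0.0211 -0.052   0.0541] yaw-J [ 1.7987e+02 -1.0000e-02 -7.4370e+01] F [-3.2 -0.5  1.2] q [ 12.  29. -26. 100.  15.  55. -94.] gap 0.016354437915909344 14.4
```

```bash
python3 -m creep '[[[0,-0.0005,0],[0,0,0]],[[0,0,0],[0,0,0]]]'; python3 -m creep '[[[0,0,0],[0,0,0]],[[0,0,0],[0,0,0]],[[0,0,0],[0,0,0]]]' 0.04; python3 -m creep '[[[0,0,-0.02],[0,0,0]],[[0,0,-0.03],[0,0,0]],[[0,0,-0.04],[0,0,0]],[[0,0,-0.04],[0,0,0]],[[0,0,0],[0,0,0]]]' >/dev/null; python3 -m creep '[[[0,0.03,0],[0,0,0]],[[0,0.04,0],[0,0,0]],[[0,0.04,0],[0,0,0]],[[0,0.01,0],[0,0,0]],[[0,0,0],[0,0,0]]]' 0;python3 -m creep '[[[0,0,0],[0,0,0]],[[0,0,0],[0,0,0]],[[0,0,0],[0,0,0]]]'; python3 - <<'E'
from h import *
s=manip.state();c=manip.camera_info("wrist");p,d=manip.snapshot("wrist");q=toj(cloud(d,c).reshape(-1,3)).reshape(400,640,3)
k=(abs(q[...,1]+.052)<.036)&(q[...,0]<-.022)&(q[...,0]>-.12)&(q[...,2]>.055)&(q[...,2]<.13)
r=q[k];print(len(r))
print("ring top pts",r[r[:,2]>r[:,2].max()-.004].mean(0),"x min",r[:,0].min(),"y",r[:,1].min(),r[:,1].max(),"zmax",r[:,2].max())
h=q[(abs(q[...,1]+.052)<.008)&(q[...,0]<-.012)&(q[...,0]>-.035)&(q[...,2]>.06)&(q[...,2]<.075)];print("head top z",np.median(h[:,2]),"front x",np.percentile(h[:,0],98),"back",h[:,0].min())
t=q[(abs(q[...,1]+.052)<.006)&(q[...,0]>.011)&(q[...,0]<.05)&(q[...,2]>.055)&(q[...,2]<.075)];print("tip x",t[:,0].max() if len(t) else None)
print("tcp",toj(s["ee_pos"]),s["ee_rot"]);cv2.imwrite("pics/w5.png",p[60:300,180:460].repeat(2,0).repeat(2,1))
E
```

```text
time_s: 14.6
ee_pos: [0.5437, 0.0489, 0.054]
ee_rot: [179.8, -0.0, -74.4]
contact_force: [-4.6, -2.2, 2.9]
finger_gap: 0.0162
time_s: 14.9
ee_pos: [0.547, 0.0499, 0.055]
ee_rot: [-179.8, 0.0, -74.4]
contact_force: [0.6, -0.1, -0.1]
finger_gap: 0.0401
time_s: 15.9
ee_pos: [0.4291, 0.0164, 0.1844]
ee_rot: [-179.9, -0.1, -74.4]
contact_force: [1.4, -0.7, 0.4]
finger_gap: 0.0001
time_s: 16.2
ee_pos: [0.4309, 0.0176, 0.1843]
ee_rot: [-179.9, 0.0, -74.3]
contact_force: [-0.7, 0.0, -0.7]
finger_gap: -0.0003
1439
ring top pts [-0.07490034 -0.05123818  0.10037341] x min -0.07742136118990803 y -0.08209242427423288 -0.02045464123048466 zmax 0.10289195834068249
head top z 0.06800079255587002 front x -0.012387688926455873 back -0.03494127996827873
tip x 0.029300249193586796
tcp [-0.13815965 -0.05176589  0.18433052] [-1.79941957e+02  4.21210978e-02 -7.43173679e+01]
```

View pics/w5.png

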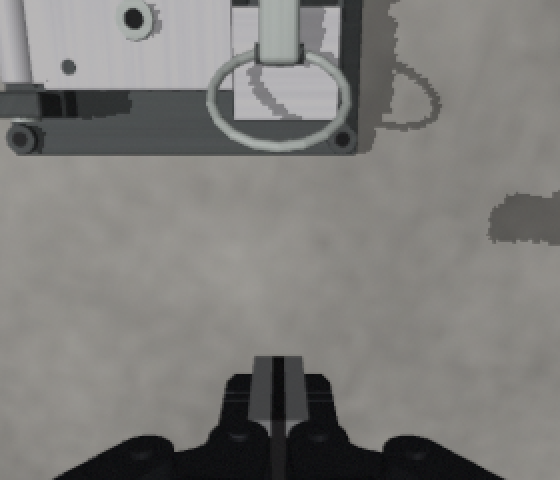

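```bash
python3 -m creep '[[[0,0,0.04],[0,0,0]],[[0,0,0.04],[0,0,0]],[[0,-0.02,0.014],[0,0,0]],[[0,-0.02,0],[0,0,0]],[[0,0,0],[0,0,0]]]'; python3 -m creep '[[[0,0,0],[0,0,0]],[[0,-0.005,0],[0,0,0]],[[0,-0.004,0],[0,0,0]],[[0,-0.005,-0.004],[0,0,0]],[[0,-0.006,-0.004],[0,0,0]]]'; python3 where.py
```

```text
time_s: 16.75
ee_pos: [0.4707, 0.0291, 0.0897]
ee_rot: [-179.9, 0.1, -74.3]
contact_force: [0.0, -0.8, -0.3]
finger_gap: -0.0001
time_s: 17.25
ee_pos: [0.4859, 0.0326, 0.0983]
ee_rot: [179.8, -0.0, -74.4]
contact_force: [-4.1, -1.0, 1.8]
finger_gap: -0.0
jig [-0.0812 -0.0522  0.0983] yaw-J [ 1.7977e+02 -2.0000e-02 -7.4380e+01] F [-4.1 -1.   1.8] q [ 17.  20. -28. 106.  11.  57. -90.] gap -3.5982781570406554e-05 17.25
```

```bash
python3 -m creep '[[[0,-0.007,-0.003],[0,0,0]],[[0,-0.007,-0.003],[0,0,0]],[[0,-0.007,-0.001],[0,0,0]],[[0,-0.007,0],[0,0,0]],[[0,-0.007,0.001],[0,0,0]]]'; python3 where.py;  python3 -m creep '[[[0,-0.007,0.001],[0,0,0]],[[0,-0.007,0.002],[0,0,0]],[[0,-0.007,0.002],[0,0,0]],[[0,0,0],[0,0,0]],[[0,0,0],[0,0,0]]]'; python3 where.py
```

```text
time_s: 17.75
ee_pos: [0.5222, 0.0428, 0.1045]
ee_rot: [-179.9, -0.0, -74.4]
contact_force: [-1.3, -0.3, 2.4]
finger_gap: -0.0002
jig [-0.0434 -0.0521  0.1045] yaw-J [-1.7993e+02 -1.0000e-02 -7.4370e+01] F [-1.3 -0.3  2.4] q [ 15.  23. -28. 100.  12.  59. -92.] gap -0.00021689379025894868 17.75
time_s: 18.25
ee_pos: [0.5416, 0.0485, 0.0991]
ee_rot: [-180.0, 0.0, -74.4]
contact_force: [0.4, -0.0, -0.1]
finger_gap: -0.0002
jig [-0.0233 -0.0518  0.0991] yaw-J [-1.800e+02  2.000e-02 -7.435e+01] F [ 0.4 -0.  -0.1] q [ 13.  26. -27.  98.  13.  60. -93.] gap -0.00018232521728025257 18.25
```

Force is back to zero, so the ring has most likely snapped. I'll retreat and look.

```bash
python3 -m creep '[[[0,0,-0.02],[0,0,0]],[[0,0.02,-0.04],[0,0,0]],[[0,0.04,-0.04],[0,0,0]],[[0,0.02,0],[0,0,0]],[[0,0,0],[0,0,0]]]' >/dev/null;python3 -m creep '[[[0,0,0],[0,0,0]],[[0,0,0],[0,0,0]],[[0,0,0],[0,0,0]],[[0,0,0],[0,0,0]],[[0,0,0],[0,0,0]]]'; python3 - <<'E'
from h import *
s=manip.state();c=manip.camera_info("wrist");p,d=manip.snapshot("wrist");q=toj(cloud(d,c).reshape(-1,3)).reshape(400,640,3)
x,y,z=q[...,0],q[...,1]+.0518,q[...,2]
h=(abs(y)<.007)&(x<-.007)&(x>-.035)&(z>.064)&(z<.0705);print("head top z",np.median(z[h]),"x range",x[h].min(),x[h].max())
t=(abs(y)<.0045)&(x>.0115)&(x<.05)&(z>.056)&(z<.07);print("tip x range",np.percentile(x[t],[0,99,100]),"shank y",np.median(y[t])) 
r=(np.hypot(x-(-.037+.027*1),y)<.06)&(z>.054)&(z<.13);k=r&(abs(y)>.016);print("ring y",y[k].min(),y[k].max(),"z vs x:",[(round(a,3),round(float(np.median(z[k&(abs(x-a)<.004)])),4)) for a in np.arange(-.03,.03,.01) if (k&(abs(x-a)<.004)).any()])
f=(abs(y)<.01)&(x<.03)&(z>.074)&(z<.13);print("points above",f.sum(),x[f].mean() if f.any() else 0)
lf=(abs(x)<.06)&(abs(y)>.034)&(q[...,1]>-.07)&(q[...,1]<.0)&(z>.04)&(z<.056);print("leaf",np.median(z[lf]))
print(toj(s["ee_pos"]))
i,j=np.where(h);cv2.imwrite("pics/w6.png",cv2.resize(p[max(0,int(i.mean())-80):int(i.mean())+60,int(j.mean())-100:int(j.mean())+100],None,fx=4,fy=4,interpolation=2))
E
```

```text
time_s: 19.25
ee_pos: [0.4689, 0.0282, 0.1942]
ee_rot: [180.0, 0.0, -74.3]
contact_force: [-0.8, 0.4, -0.6]
finger_gap: -0.0001
head top z 0.06807870912623676 x range -0.03486092067847404 -0.007530142594843598
tip x range [0.01158602 0.03169914 0.03179746] shank y 0.0003756708899848582
ring y -0.030621110549855335 0.05882030619252282 z vs x: [(np.float64(-0.03), 0.0619), (np.float64(-0.02), 0.0632), (np.float64(-0.01), 0.0648), (np.float64(0.0), 0.0659), (np.float64(0.01), 0.0674)]
points above 4 0.0021458528686605265
leaf 0.05011626489626558
[-0.09867899 -0.05180582  0.19416899]
```

View pics/w6.png

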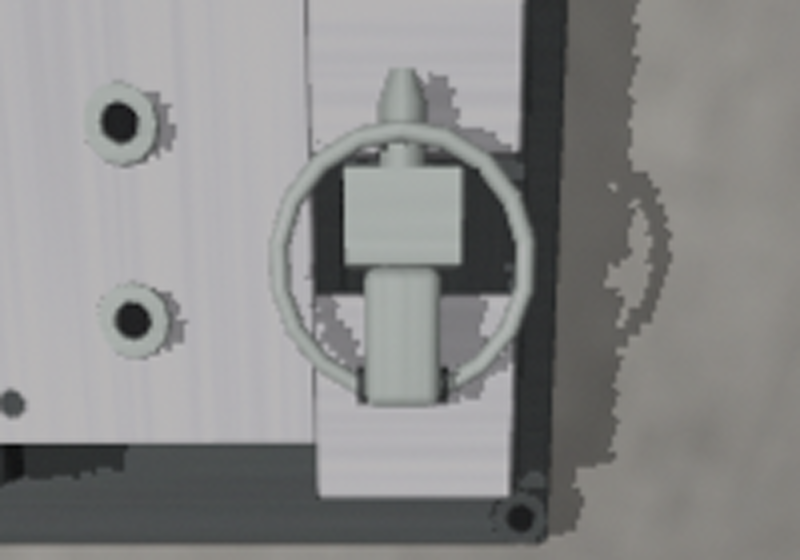

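The ring lies round the lug at about 8° slope, which is the locked position. The tip at 31.8 mm puts the shoulder home, and the leaf top is at 50.1 mm. I'm handing in.

```bash
python3 -c "from plant import manip;print(manip.finish_job())"
```

```text
the job is handed in; nothing more can be done
None
```

The drill jig is closed and the job is handed in, at about 19 s of the 72 s allowed. I folded the leaf down with closed fingers, put the bare-steel linchpin through the lug until its shoulder touched, and pushed its ring over until it snapped shut.

**Last checks, from the wrist camera's depth:**
- **Leaf:** its top face is at 50.1 mm, so it is shut. The tilt measured after closing was about 0.005 rad.
- **Pin:** the tip is at 31.8 mm past the lug's centre, against 32 mm for a shoulder fully home. It sits about 0.4 mm off the hole's axis sideways.
- **Ring:** it lies round the lug, rising at about 8°, which matches the locked 2.2 rad.
- **Robot:** it was clear of everything at hand-in, about 0.19 m above the bench.

**Disagreements:**
- After I let go of the pin, the tip first read 29.3 mm, about 2.7 mm short. It read home again after the ring was pushed.
- The gripper showed 16.3 mm on the 18 mm head, but the grip held.

I did not measure the fitting, flange or screwdriver again at the end. The arm passed over or clear of them and felt no contact there.

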